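# Lock a fresh battery pack into the smoke-fan unit with a screw of unknown hand

## Task

Take the blue battery pack out of its charging cradle by its two ends, lay it flat on the black mat and let go, then take it again by its sides and load it into the bay of the power unit: brass contact end pressing the spring contact in, then the other end tipped down until the pack lies flat on the bay floor. Once it is in, turn the T-handle whichever way it gives (the thread may be left- or right-hand; feel for it) as far as its end stop, so that the steel tongue comes out over the pack and locks it in. Leave the bottles and other small things on the bench where they are.

Things in the scene. Friction and masses are not known exactly. Their poses are not given: they have to be found in the camera images.
- unit: Power unit of the model house's smoke fan, fixed to the bench: grey base 100 (x) x 205 (y) x 16 mm with an open battery bay, spring contact at its -y end, red knob housing at its +y end. Origin on the bench under the middle of the bay; z up; +y runs from the spring contact towards the red housing. The y values in the other entries are in this frame.
- bay_floor (a point): Middle of the bay floor (yellow patch), 16 mm straight above the unit's origin, axes as the unit's. Four black corner posts, 8 x 12 mm, 16 mm above the floor, stand at x = +-25, y = -24 and +26 mm: 42 mm free across x, and open sides for fingers from y = -18 to +20 mm. A seated pack lies flat against the end stop, centred at y = +0.5 mm, 14 mm above this point.
- end_stop (a point): Middle of the bay-side face of the black end stop at y = +33.5 mm, at its upper edge 12 mm above the bay floor; axes as the unit's. The stop is 58 mm wide and 8 mm thick. The red housing starts at y = 60 mm, goes to 130 mm, is 80 mm wide and 60 mm high above the bench.
- spring (a joint): Brass spring contact: plate 24 mm wide, 2 to 16 mm above the bay floor, relaxed face at y = -24.5 mm; 16 mm high black housing behind it from y = -50 to -75 mm. Value: metres pushed in towards -y, 0 relaxed to 0.016; 600 N/m (1 N to start, 6 N at 8 mm, 11 N at 16 mm). A seated pack holds it at 0.008 and is pushed by it against the end stop.
- tongue (a joint): Steel locking tongue, 24 mm wide, 6 mm thick, underside 30.5 mm above the bay floor. Value: metres moved towards the bay, 0 withdrawn (tip at y = +46 mm), 0.028 to 0.030 near the screw's end stop, over the pack's end. The T-handle moves it out and back (not over the first 0.12 rad, then 34 mm x sin(angle) - 4 mm); stays where left.
- knob_grip (a point): Centre of the black T-handle bar (on a 12 mm stem) of the locking screw, 72 (own x) x 14 (own y) x 26 mm, 85 mm above the bench, turning about the upright axis at unit x = 0, y = +95 mm; bar along the unit's x to 0.1 rad at the start. About 0.12 rad either way is play; then one sense is blocked hard, the other gives (0.1 N m) up to 1.4 rad. Which is unseen and differs per run.
- pack_center (a point): Centre of the blue battery pack with an orange band: block 38 (own x) x 66 (own y) x 28 mm (own z, up), about 0.22 kg. Its brass contact end is at own -y, the orange band near own +y. At the start it lies in the cradle.
- pack_contact (a point): Middle of the pack's brass contact end, 33 mm from its centre along own -y; axes as the pack's.
- pack: The same battery pack; origin under its middle, 14 mm below its centre, same axes.
- cradle: Grey charging cradle fixed to the bench, 110 (x) x 48 (y) x 43 mm; origin on the bench under its middle. The pack lies along its y in a slot 42 mm wide, on a floor 14 mm above the bench, between blocks rising 1 mm above the pack; the slot's ends are open and the pack stands out 9 mm at each, so it is taken by its two ends (66 mm apart).
- mat: Black rubber mat fixed to the bench, 150 x 150 x 3 mm; origin on the bench under its middle.
- amber_center (a point): Bystander: small brown glass bottle, black cap, 60 mm across, 130 mm tall. Its centre. Loose; not to be disturbed.
- wash_center (a point): Bystander: white plastic wash bottle, blue cap, 62 mm across, 160 mm tall. Its centre. Loose; not to be disturbed.
- pills_center (a point): Bystander: brown glass jar, red cap, 56 mm across, 75 mm tall. Its centre. Loose; not to be disturbed.
- spray_center (a point): Bystander: yellow and red spray can, 54 mm across, 170 mm tall. Its centre. Loose; not to be disturbed.
- beaker_center (a point): Bystander: white ceramic cup without handle, 52 mm across, 55 mm tall. Its centre. Loose; not to be disturbed.
- matches_center (a point): Bystander: cardboard matchbox lying flat, 35 x 55 x 16 mm. Its centre. Loose; not to be disturbed.
- ninevolt_center (a point): Bystander: dark 9-volt block battery lying flat, 26 x 48 x 17 mm. Its centre. Loose; not to be disturbed.
There are look-alikes about, which are no part of the job. Of the things like the pack, leave any that is purple; of the rest the larger one is meant.

How it is judged:
By the outcome, as a careful person would: the job done as asked, in the order asked, and still so for the second after the job is handed in, with the robot touching nothing.
It also fails if it takes over 66 s, if anything falls off the work surface, if the arm or the gripper's body presses on something with over 40 N, if the wrist force passes 120 N, or if a joint passes its speed limit or range.

## Robot

A 7-joint arm with a two-finger parallel gripper is mounted at the origin on the work surface. World frame = base frame: x ahead of the robot, y to its left, z up, the work surface at z = 0. Lengths are in mm, angles in rad, forces in N, time in s.
With the tool pointing down it reaches from about 425 to 800 mm from the base axis. Payload 8.3 kg.
Tool frame: the origin (TCP) lies at the very end of the fingers, on their centre line; the grasp point (between the pads) lies 19 mm behind it (robot.grasp_offset is the distance from the TCP to the grasp point, in mm); z points along the fingers, y is the direction in which the jaws open and shut (so a half turn about z gives the same grasp; the last joint's range is limited). The gripper opens to 85 mm and grips with 20 to 120 N. Pads are 22 mm wide; open, the fingers measure 114 mm over their backs; the gripper's body (76 mm by 85 mm) begins 54 mm behind the grasp point. The pads swing forward as they close: fully open they stand 13 mm farther back than shut.
Start: joints at [1.237, 0.383, 0.016, 1.37, -0.006, 1.388, -0.046], TCP at [167.227, -602.194, 231.279] pointing down, gripper open.
Joint ranges: [-2.95, 2.95], [-0.25, 2.06], [-1.52, 1.56], [0.18, 2.33], [-1.44, 4.58], [0.02, 2.06], [-3.01, 3.01]. Speed limits (rad/s): [2.39, 2.39, 3.01, 3.01, 3.14, 3.14, 3.14].

## Interface

Orientations are given as a unit quaternion [w, x, y, z].
In Python, from cell import robot gives the robot as it stands.
- The arm moves only by the tool step_arm, never from a script. Its argument "steps" is a list of rows, each a list of 7 numbers: the opening, from 0 (shut) to 1 (fully open), then the shift along the tool's x, y, z in m, then the turn, a rotation vector about the tool's x, y, z in units of 10 degrees (1.0 is 10 degrees). In form: [[fingers, x, y, z, ax, ay, az], ...]. A call has 1 to 20 rows; each row shifts and turns the commanded pose from where the row before left it, along the tool's axes as they then stand; what a row does not reach is not made up. A row lasts 1/8 s, in which the tool goes at most 62.5 mm and 10.7 degrees, less where a joint would pass 70% of its speed; a pose out of reach is approached as far as the arm can. A call with a gripper value outside its range is refused whole. The fingers move at their own pace and stop on an object; the grip force is fixed at half the most. Time passes only in rows, so rows that do not move let the fingers close. It gives the time, the measured TCP pose, the force and the opening at its end, in the units of the state.
- robot.get_obs(): the state, without advancing time (a new reading comes with each control period).
- robot.grab_frame(name): name is "side" or "top"; returns a dict with "img" (480x640x3 uint8, red, green, blue), "mtx" (3x3 intrinsics, pixels), "dist_coeffs" ([k1, k2, p1, p2, k3] as OpenCV has them; the pictures are not rectified), "T" (4x4, takes a point from camera to world coordinates). Camera axes: x right, y up, looking along -z (the intrinsics and any distortion apply to the point x, -y, -z); pixel columns grow to the right and rows downward; lengths in mm; the calibration is good to about 2 mm. A picture is of the moment at which its call begins. There is no depth.
- robot.sign_off(): hands the job in, once; it reports no verdict.
The state is a dict: "clock": time; "joint_positions": joint angles; "joint_velocities": joint speeds; "joint_torque": joint torques, N m; "position": TCP position; "tcp_rot": TCP orientation; "wrist_force": force on the tool from outside, world axes, zero at the start; "moment": the same for the moment, N m; "opening": opening from 0.0 (shut) to 1.0 (fully open).
Only numpy, scipy, OpenCV 4.12 (cv2) and the standard library are available. Lean on these libraries where they do the work, as an engineer would, in place of code of your own. Each camera call takes 0.05 s, during which the arm holds its last target. There are 200 camera calls.

## Working session

There is one attempt and no reset: what is moved stays moved. The work goes in short steps, Python scripts to look and compute and a tool call to move; the robot and the scene stay as the last step left them, time stands still between calls to the robot, and variables do not carry over. Pictures are saved under pics/ and viewed, about 8 in all and at most 12, crops included, and the job is handed in when it is done.

Besides the shell and the picture viewer there is one more tool, called after "Call:" by a JSON object that holds its "api" and its "payload", one argument or row to a line. step_arm: Moves the arm, as the interface text tells. Its arguments: {"type":"object","properties":{"steps":{"type":"array","items":{"type":"array","items":{"type":"number"}}}},"required":["steps"]}

```bash
mkdir -p pics
cat > h.py <<'E'
import numpy as np, cv2
from cell import robot
def grab(n,save=None):
    f=robot.grab_frame(n)
    if save: cv2.imwrite('pics/'+save,f['img'][:,:,::-1])
    return f
def ray(f,uv):
    p=cv2.undistortPoints(np.array([[uv]],float),np.array(f['mtx']),np.array(f['dist_coeffs']))[0,0]
    T=np.array(f['T']);d=T[:3,:3]@np.array([p[0],-p[1],-1.]);return T[:3,3],d
def onz(f,uv,z):
    o,d=ray(f,uv);return o+d*(z-o[2])/d[2]
def proj(f,P):
    T=np.linalg.inv(np.array(f['T']));c=T[:3,:3]@np.array(P,float)+T[:3,3];c=np.array([c[0],-c[1],-c[2]])
    return cv2.projectPoints(c.reshape(1,1,3),np.zeros(3),np.zeros(3),np.array(f['mtx']),np.array(f['dist_coeffs']))[0][0,0]
E
python3 - <<'E'
from h import *
for n in('top','side'):
    f=grab(n,n+'1.png');print(n,np.round(f['T'],3).tolist(),np.round(f['mtx'],1).tolist())
print(robot.get_obs())
E
```

```text
top [[0.022, 0.998, -0.053, 511.788], [-0.999, 0.02, -0.038, 42.284], [-0.037, 0.054, 0.998, 924.727], [0.0, 0.0, 0.0, 1.0]] [[473.1, 0.0, 312.8], [0.0, 473.1, 249.3], [0.0, 0.0, 1.0]]
side [[0.911, 0.283, -0.301, 279.153], [-0.413, 0.622, -0.666, -510.45], [-0.001, 0.731, 0.683, 675.956], [0.0, 0.0, 0.0, 1.0]] [[467.5, 0.0, 326.3], [0.0, 467.5, 236.0], [0.0, 0.0, 1.0]]
{'clock': 0.1, 'joint_positions': array([ 1.23710509,  0.38419341,  0.01636823,  1.3710594 , -0.00631008,
        1.38820087, -0.04652261]), 'joint_velocities': array([-1.01814553e-03, -2.41431709e-03,  1.07135099e-03, -1.63945595e-03,
       -7.74045075e-04, -9.44851779e-06,  9.96929153e-05]), 'joint_torque': array([ 4.26340179e-03, -6.29127145e+01,  8.48018043e-01, -3.72754240e+01,
        1.67423888e-02,  1.06329907e-02,  4.63189440e-05]), 'position': array([ 167.10396923, -601.76922952,  230.34960868]), 'tcp_rot': array([-8.96721592e-04,  9.90844549e-01,  1.35004663e-01, -1.30236775e-04]), 'wrist_force': array([ 0.05218869, -0.30988839,  0.38009017]), 'moment': array([ 0.02270247,  0.01297482, -0.01920076]), 'opening': 0.9983001445903695}
```

View pics/top1.png

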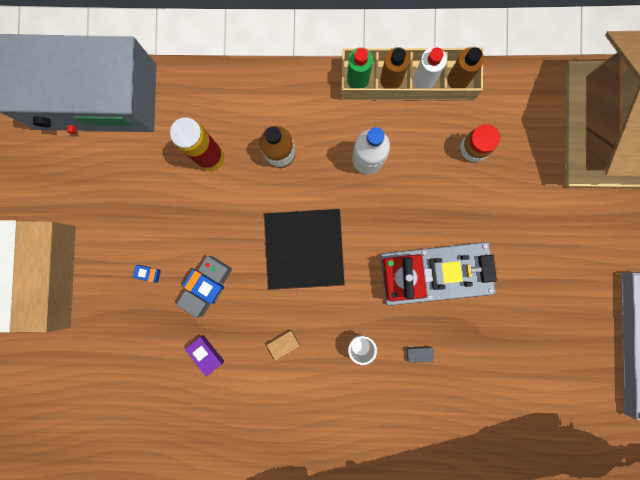

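View pics/side1.png

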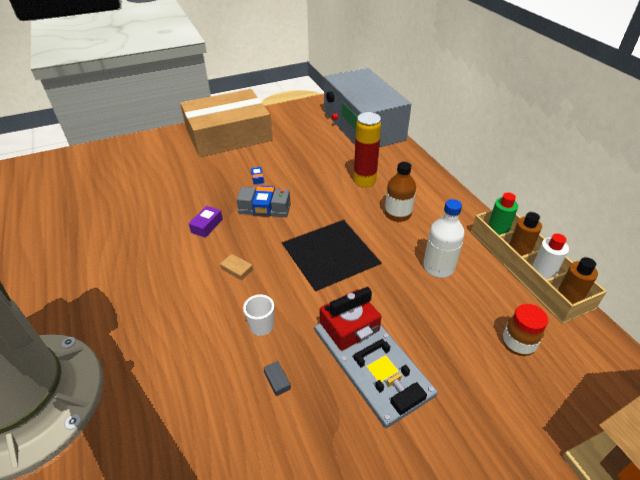

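Pack candidates in the top view:
- Purple pack at (204,355), which must be left.
- Small blue pack at (147,273).
- Larger blue pack in the cradle at (203,287), which is my choice.

I'll check it in a close crop and measure.

Run:
```python
from h import *
f=grab('top');im=f['img']
a=cv2.resize(im[235:335,150:260],None,fx=5,fy=5,interpolation=cv2.INTER_CUBIC)[:, :, ::-1]
b=cv2.resize(im[235:310,370:505],None,fx=5,fy=5,interpolation=cv2.INTER_CUBIC)[:, :, ::-1]
c=np.zeros((500+375,675,3),np.uint8);c[:500,:550]=a;c[500:]=b
cv2.imwrite('pics/crop1.png',cv2.resize(c,None,fx=.68,fy=.68))
hsv=cv2.cvtColor(im,cv2.COLOR_RGB2HSV)
def blob(lo,hi,roi,z,name):
    m=cv2.inRange(hsv,lo,hi);k=np.zeros_like(m);x0,y0,x1,y1=roi;k[y0:y1,x0:x1]=m[y0:y1,x0:x1]
    k=cv2.morphologyEx(k,cv2.MORPH_CLOSE,np.ones((3,3)))
    cs=cv2.findContours(k,0,1)[0];c=max(cs,key=cv2.contourArea)
    r=cv2.minAreaRect(c);bp=cv2.boxPoints(r);W=np.array([onz(f,p,z)[:2] for p in bp])
    e=[W[1]-W[0],W[2]-W[1]]
    print(name,'px',np.round(r[0]),'c',np.round(W.mean(0),1),'edges',[(round(float(np.linalg.norm(v)),1),round(float(np.degrees(np.arctan2(v[1],v[0]))),1)) for v in e])
blob((100,120,80),(125,255,255),(175,250,240,325),42,'blue')
blob((8,150,180),(20,255,255),(175,250,240,325),42,'orange')
blob((0,0,60),(180,90,140),(170,250,240,325),43,'cradle')
blob((0,0,0),(180,80,40),(255,200,350,295),3,'mat')
blob((24,150,150),(35,255,255),(430,250,480,300),16,'yellow')
blob((0,180,120),(8,255,255),(375,245,435,310),60,'red')
blob((90,0,90),(130,70,200),(375,235,505,310),16,'base')
blob((0,0,0),(180,255,45),(398,250,416,305),98,'knob')
blob((0,0,0),(180,255,45),(478,245,500,290),32,'springhousing')
for n,r,z in(('amber',(278,135),130),('cup',(362,350),55),('match',(283,345),16),('nine',(420,354),17),('wash',(375,137),160),('pills',(485,138),75),('spray',(187,132),170)): print(n,np.round(onz(f,r,z)[:2]))
```

```text
blue px [207. 289.] c [481.  273.3] edges [(40.5, -29.3), (49.0, -119.4)]
orange px [224. 262.] c [532.7 243.6] edges [(58.6, -88.9), (35.7, -178.2)]
cradle px [212. 269.] c [518.8 263.7] edges [(39.1, -29.3), (62.7, -119.5)]
mat px [304. 248.] c [562.7  95.9] edges [(146.6, -85.6), (145.9, -175.6)]
yellow px [452. 272.] c [ 522.8 -186.6] edges [(32.7, -81.5), (36.9, -172.7)]
red px [415. 276.] c [ 513.2 -109.9] edges [(32.3, -80.6), (77.9, -171.5)]
base px [438. 274.] c [ 519.2 -159.5] edges [(204.4, -82.6), (97.9, -173.9)]
knob px [406. 278.] c [510.4 -87.3] edges [(8.6, -88.8), (67.3, -179.4)]
springhousing px [480. 261.] c [ 544.2 -233.3] edges [(18.9, -5.4), (7.0, -94.7)]
amber [748. 137.]
cup [378. -17.]
match [377. 130.]
nine [ 368. -128.]
wash [738. -26.]
pills [ 762. -228.]
spray [739. 281.]
```

View pics/crop1.png

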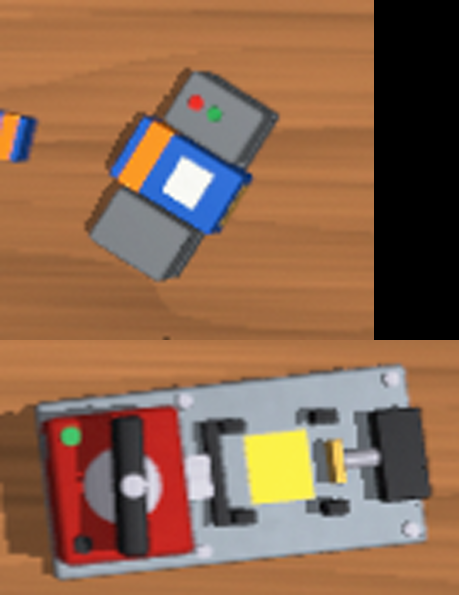

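Crop: blue pack with the orange band at its left end and brass at its right end, about crop (235,205). It lies in the grey cradle. The unit's spring is on the right and the red housing with the black T-bar on the left. Next I cross-check positions in the side view.

```bash
cat >> h.py <<'E'
from scipy.spatial.transform import Rotation as R
def tool():
    o=robot.get_obs();q=o['tcp_rot'];return o['position'],R.from_quat([q[1],q[2],q[3],q[0]]),o
def plan(target,yaw_y=None,pitch=None):
    """shift in the tool frame to target; yaw_y: wanted world angle (deg) of tool y, tool z down -> rotvec in 10deg"""
    p,r,o=tool()
    print('t',round(o['clock'],2),'p',np.round(p,1),'F',np.round(o['wrist_force'],1),'M',np.round(o['moment'],2),'open',round(o['opening'],3),'q7',np.round(o['joint_positions'],2))
    M=r.as_matrix();print(' tool y deg',round(float(np.degrees(np.arctan2(M[1,1],M[0,1]))),1),'z',np.round(M[:,2],3))
    if target is not None: print(' shift(tool,m)',np.round(M.T@(np.array(target,float)-p)/1000,4))
    if yaw_y is not None:
        a=np.radians(yaw_y);Y=np.array([np.cos(a),np.sin(a),0]);Z=np.array([0,0,-1.])
        t=R.from_matrix(np.c_[np.cross(Y,Z),Y,Z])
        print(' rot(10deg)',np.round(np.degrees((r.inv()*t).as_rotvec())/10,3))
def tri(fa,ua,fb,ub):
    a,d=ray(fa,ua);b,e=ray(fb,ub);d/=np.linalg.norm(d);e/=np.linalg.norm(e)
    s=np.linalg.lstsq(np.c_[d,-e],b-a,rcond=None)[0];P,Q=a+s[0]*d,b+s[1]*e;return (P+Q)/2,np.linalg.norm(P-Q)
E
python3 - <<'E'
from h import *
f=grab('top');s=grab('side')
C=[onz(f,(c[0]/3.4+150,c[1]/3.4+235),42)[:2] for c in((150,117),(250,178),(217,232),(118,180))]
C=np.array(C);print('pack corners',np.round(C,1).tolist(),'c',C.mean(0),'edges',np.linalg.norm(np.roll(C,-1,0)-C,axis=1))
# white label & yellow patch centroid in both views
def cen(f,lo,hi,roi):
    h=cv2.cvtColor(f['img'],cv2.COLOR_RGB2HSV);m=cv2.inRange(h,lo,hi);k=np.zeros_like(m);x0,y0,x1,y1=roi;k[y0:y1,x0:x1]=m[y0:y1,x0:x1]
    M=cv2.moments(k,True);return (M['m10']/M['m00'],M['m01']/M['m00']),M['m00']
for n,lo,hi,ra,rb,z in(('label',(0,0,200),(180,50,255),(190,275,215,300),(250,188,275,206),42),('yellow',(24,150,150),(35,255,255),(430,250,480,300),(360,350,410,390),16),('mat',(0,0,0),(180,80,40),(255,200,350,295),(275,215,385,290),3)):
    a,na=cen(f,lo,hi,ra);b,nb=cen(s,lo,hi,rb)
    P,g=tri(f,a,s,b);print(n,np.round(a,1),na,np.round(b,1),nb,'top',np.round(onz(f,a,z),1),'side',np.round(onz(s,b,z),1),'tri',np.round(P,1),round(g,1))
# orange band
for u in('pack',):
    a,na=cen(f,(8,180,190),(20,255,255),(183,265,206,295));print('orange',a,na,np.round(onz(f,a,42),1))
c=cv2.resize(s['img'][170:230,225:300],None,fx=5,fy=5,interpolation=cv2.INTER_CUBIC)
d=cv2.resize(s['img'][280:425,310:440],None,fx=3,fy=3,interpolation=cv2.INTER_CUBIC)
o=np.zeros((440,775,3),np.uint8);o[:300,:375]=c;o[:435,380:770]=d;cv2.imwrite('pics/crop2.png',o[:,:,::-1])
plan((480,-200,260))
E
```

```text
pack corners [[516.7, 298.6], [484.3, 242.0], [454.4, 259.2], [481.7, 315.0]] c [484.26622829 278.67501533] edges [65.20756222 34.55880808 62.13832442 38.71875028]
label [204.7 288.4] 122.0 [261.8 196.4] 63.0 top [481.6 277.3  42. ] side [482.6 281.3  42. ] tri [481.5 276.4  45.8] 0.4
yellow [451.7 271.9] 346.0 [382.2 368.4] 452.0 top [ 522.7 -186.7   16. ] side [ 523.7 -183.6   16. ] tri [ 522.5 -185.6   19.9] 0.5
mat [302.6 248.3] 3553.0 [330.2 254.5] 3753.0 top [562.7  97.7   3. ] side [560.2  92.3   3. ] tri [563.   98.2  -3.6] 0.2
orange (192.28682170542635, 280.5736434108527) 129.0 [495.7 301.2  42. ]
t 0.25 p [ 167.2 -602.   230.8] F [-0.2 -0.7  0.3] M [-0.02  0.01  0.02] open 1.002 q7 [ 1.24  0.38  0.02  1.37 -0.01  1.39 -0.05]
 tool y deg -74.5 z [-0.     0.001 -1.   ]
 shift(tool,m) [ 0.409  -0.3036 -0.0289]
```

View pics/crop2.png

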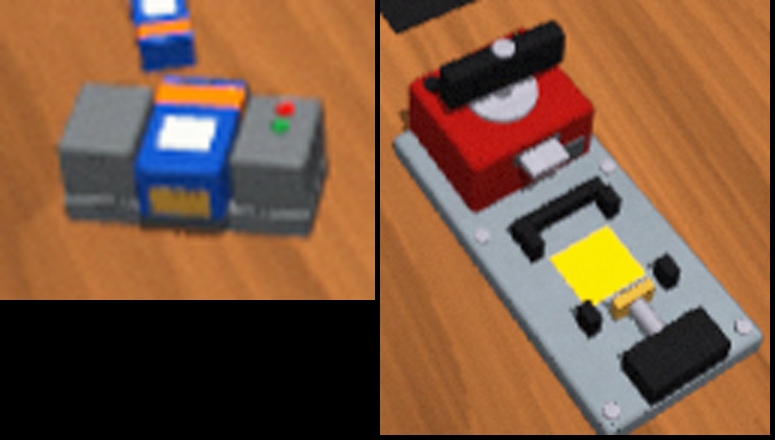

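Side view: the pack lies in its cradle with the brass end facing the camera, crop (180,203), and the band at the far end. The unit layout is as expected. The two views agree to 3–4 mm, so I move.

Call:
{"api": "step_arm", "payload": {
  "steps": [
    [1,0.041,-0.03,-0.003,0,0,0],
    [1,0.041,-0.03,-0.003,0,0,0],
    [1,0.041,-0.03,-0.003,0,0,0],
    [1,0.041,-0.03,-0.003,0,0,0],
    [1,0.041,-0.03,-0.003,0,0,0],
    [1,0.041,-0.03,-0.003,0,0,0],
    [1,0.041,-0.03,-0.003,0,0,0],
    [1,0.041,-0.03,-0.003,0,0,0],
    [1,0.041,-0.03,-0.003,0,0,0],
    [1,0.041,-0.03,-0.003,0,0,0]
  ]
}}

```text
clock: 1.5
position: [482.8, -202.1, 261.5]
tcp_rot: [0.0, 0.991, 0.135, 0.0]
wrist_force: [1.0, 0.0, -0.1]
opening: 0.999
```

Call:
{"api": "step_arm", "payload": {
  "steps": [
    [1,0.013,-0.046,0,0,0,0],
    [1,0.013,-0.046,0,0,0,0],
    [1,0.013,-0.046,0,0,0,0],
    [1,0.013,-0.046,0,0,0,0],
    [1,0.013,-0.046,0,0,0,0],
    [1,0.013,-0.046,0,0,0,0],
    [1,0.013,-0.046,0,0,0,0],
    [1,0.013,-0.046,0,0,0,0],
    [1,0.013,-0.046,0,0,0,0],
    [1,0.013,-0.046,0,0,0,0]
  ]
}}

```text
clock: 2.75
position: [484.2, 275.8, 261.4]
tcp_rot: [0.0, 0.991, 0.135, 0.0]
wrist_force: [0.8, -1.2, 1.0]
opening: 1.002
```

Call:
{"api": "step_arm", "payload": {
  "steps": [
    [1,0,0,0.01,0,0,-0.965],
    [1,0,0,0.01,0,0,-0.965],
    [1,0,0,0.01,0,0,-0.965],
    [1,0,0,0.01,0,0,-0.965],
    [1,0,0,0.01,0,0,-0.965],
    [1,0,0,0.01,0,0,-0.965],
    [1,0,0,0.01,0,0,-0.965],
    [1,0,0,0.01,0,0,-0.965],
    [1,0,0,0.01,0,0,-0.965],
    [1,0,0,0.01,0,0,-0.965],
    [1,0,0,0.01,0,0,-0.965],
    [1,0,0,0.01,0,0,-0.965],
    [1,0,0,0.01,0,0,-0.965],
    [1,0,0,0.01,0,0,-0.965]
  ]
}}

```text
clock: 4.5
position: [484.3, 274.3, 121.0]
tcp_rot: [0.0, 0.251, 0.968, -0.0]
wrist_force: [-0.1, -0.5, 0.1]
opening: 1.004
```

Run:
```python
from h import *
plan((483.5,277.5,70),60.5)
```

```text
t 4.5 p [484.3 274.3 121. ] F [-0.1 -0.5  0.1] M [-0.02  0.    0.02] open 1.004 q7 [ 0.24  0.55 -1.09  1.68  0.52  1.23  0.1 ]
 tool y deg 60.9 z [ 0. -0. -1.]
 shift(tool,m) [0.0023 0.0024 0.051 ]
 rot(10deg) [-0.001  0.001  0.041]
```

Call:
{"api": "step_arm", "payload": {
  "steps": [
    [1,0.001,0.001,0.02,0,0,0],
    [1,0.001,0.001,0.02,0,0,0],
    [1,0,0,0.02,0,0,0],
    [1,0,0,0.015,0,0,0],
    [1,0,0,0,0,0,0]
  ]
}}

```text
clock: 5.12
position: [482.7, 276.8, 45.0]
tcp_rot: [-0.001, 0.254, 0.967, -0.001]
wrist_force: [0.3, 0.3, -0.0]
opening: 1.001
```

Run:
```python
from h import *
plan((483.5,277.5,11),60.5)
s=grab('side');f=grab('top')
c=cv2.resize(s['img'][120:240,200:320],None,fx=4,fy=4,interpolation=cv2.INTER_CUBIC)
d=cv2.resize(f['img'][220:340,140:260],None,fx=3,fy=3,interpolation=cv2.INTER_CUBIC)
o=np.zeros((480,840,3),np.uint8);o[:,:480]=c;o[:360,480:]=d;cv2.imwrite('pics/crop3.png',o[:,:,::-1])
```

```text
t 5.12 p [482.7 276.8  45. ] F [ 0.3  0.3 -0. ] M [-0.02 -0.01 -0.04] open 1.001 q7 [ 0.18  0.64 -1.02  1.75  0.6   1.11  0.03]
 tool y deg 60.6 z [-0.002 -0.001 -1.   ]
 shift(tool,m) [-0.0004  0.001   0.034 ]
 rot(10deg) [-0.011 -0.007  0.011]
```

View pics/crop3.png

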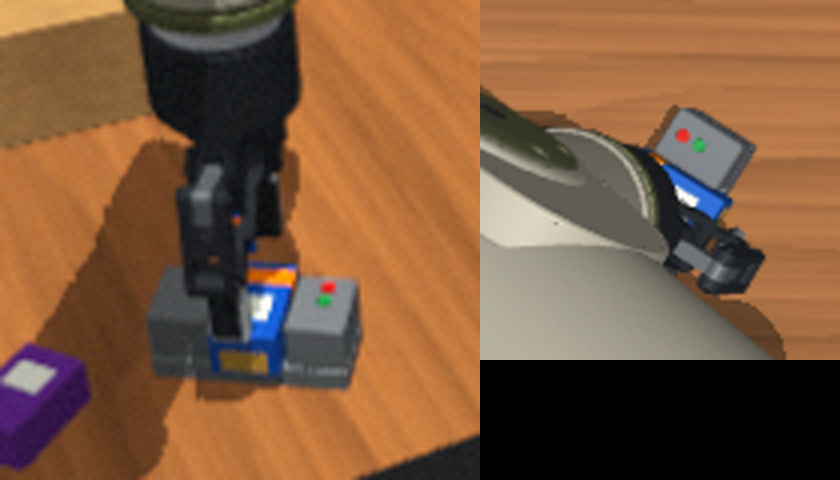

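Run:
```python
from h import *
s=grab('side');f=grab('top')
p,r,o=tool();Y=r.as_matrix()[:,1]
for z in(45,58): print('tip',z,(proj(s,p-42.5*Y+[0,0,z-45])-[200,120])*4,(proj(f,p-42.5*Y+[0,0,z-45])-[140,220])*3+[480,0])
print('label now',)
# pack top corners near end in side crop: measured (212,342)?,(283,345)?
for u in((209,343),(282,349),(297,266)): print(u,np.round(onz(s,(u[0]/4+200,u[1]/4+120),42),1))
for c in(33,-33):
  for d in(19,-19):
    P=np.array([483.5,277.5,42])+c*np.array([np.cos(1.056),np.sin(1.056),0])+d*np.array([np.sin(1.056),-np.cos(1.056),0])
    print(c,d,np.round((proj(s,P)-[200,120])*4),np.round((proj(f,P)-[150,235])*3.4))
```

```text
tip 45 [235.73875684 350.98087231] [729.57917877 236.78376815]
tip 58 [233.24949169 331.74731287] [724.74950497 237.86473822]
label now
(209, 343) [453.7 259.1  42. ]
(282, 349) [487.4 238.2  42. ]
(297, 266) [519.4 303.7  42. ]
33 19 [296. 274.] [153. 118.]
33 -19 [229. 270.] [117. 177.]
-33 19 [275. 349.] [255. 179.]
-33 -19 [204. 345.] [219. 239.]
```

Side crop: the near fingertip is at about (228,338), a few mm left of the pack's midline, about (245,345). I shift 3 mm towards the pack's +x, descend and grip.

Call:
{"api": "step_arm", "payload": {
  "steps": [
    [1,-0.003,0.001,0.017,0,0,0],
    [1,0,0,0.017,0,0,0],
    [1,0,0,0,0,0,0],
    [0.5,0,0,0,0,0,0],
    [0.5,0,0,0,0,0,0],
    [0.5,0,0,0,0,0,0],
    [0.5,0,0,0,0,0,0]
  ]
}}

```text
clock: 6.2
position: [486.9, 277.5, 13.3]
tcp_rot: [0.001, 0.253, 0.967, 0.001]
wrist_force: [-1.0, 1.6, 5.7]
opening: 0.762
```

Run:
```python
from h import *
plan(None)
```

```text
t 6.2 p [486.9 277.5  13.3] F [-1.   1.6  5.7] M [ 0.3   0.13 -0.  ] open 0.762 q7 [ 0.16  0.68 -0.98  1.76  0.64  1.06  0.  ]
 tool y deg 60.6 z [ 0.001  0.001 -1.   ]
```

Call:
{"api": "step_arm", "payload": {
  "steps": [
    [0.5,0,0,-0.02,0,0,0],
    [0.5,0,0,-0.03,0,0,0],
    [0.5,0,0,-0.03,0,0,0],
    [0.5,0,0,0,0,0,0]
  ]
}}

```text
clock: 6.7
position: [487.7, 277.4, 95.3]
tcp_rot: [0.002, 0.254, 0.967, 0.001]
wrist_force: [0.4, 0.1, -2.5]
opening: 0.758
```

Run:
```python
from h import *
plan((563,96,93),97.4)
```

```text
t 6.7 p [487.7 277.4  95.3] F [ 0.4  0.1 -2.5] M [-0.03  0.01  0.06] open 0.758 q7 [ 0.22  0.58 -1.06  1.7   0.55  1.19  0.07]
 tool y deg 60.6 z [ 0.004  0.002 -1.   ]
 shift(tool,m) [-0.1547 -0.1211  0.0023]
 rot(10deg) [ 0.013  0.02  -3.679]
```

Call:
{"api": "step_arm", "payload": {
  "steps": [
    [0.5,-0.031,-0.0242,0,0,0,0],
    [0.5,-0.031,-0.0242,0,0,0,0],
    [0.5,-0.031,-0.0242,0,0,0,0],
    [0.5,-0.031,-0.0242,0,0,0,0],
    [0.5,-0.031,-0.0242,0,0,0,0],
    [0.5,0,0,0.018,0,0,-0.92],
    [0.5,0,0,0.018,0,0,-0.92],
    [0.5,0,0,0.018,0,0,-0.92],
    [0.5,0,0,0.018,0,0,-0.92],
    [0.5,0,0,0.012,0,0,0],
    [0.5,0,0,0.005,0,0,0],
    [0.5,0,0,0,0,0,0]
  ]
}}

```text
clock: 8.2
position: [562.3, 95.3, 3.5]
tcp_rot: [0.0, -0.064, 0.998, -0.0]
wrist_force: [0.0, 0.3, -1.5]
opening: 0.761
```

Run:
```python
from h import *
plan((563,96,3),97.4)
```

```text
t 8.2 p [562.3  95.3   3.5] F [ 0.   0.3 -1.5] M [ 0.   -0.04  0.04] open 0.761 q7 [ 0.55  0.78 -1.08  1.74  0.76  1.11  0.92]
 tool y deg 97.3 z [ 0. -0. -1.]
 shift(tool,m) [-0.0008  0.0006  0.0005]
 rot(10deg) [-0.001  0.001 -0.01 ]
```

Call:
{"api": "step_arm", "payload": {
  "steps": [
    [0.5,0,0,0.0015,0,0,0],
    [0.5,0,0,0,0,0,0],
    [1,0,0,0,0,0,0],
    [1,0,0,0,0,0,0],
    [1,0,0,0,0,0,0],
    [1,0,0,-0.02,0,0,0],
    [1,0,0,-0.04,0,0,0],
    [1,0,0,-0.04,0,0,0],
    [1,0,0,0,0,0,0.9],
    [1,0,0,0,0,0,0.9],
    [1,0,0,0,0,0,0.9],
    [1,0,0,0,0,0,0.9],
    [1,0,0,0,0,0,0.9],
    [1,0,0,0,0,0,0.9],
    [1,0,0,0,0,0,0.9],
    [1,0,0,0,0,0,0.9],
    [1,0,0,0,0,0,0.9],
    [1,0,0,0,0,0,0.9]
  ]
}}

```text
clock: 10.45
position: [562.4, 96.0, 103.4]
tcp_rot: [0.0, 0.661, 0.75, 0.001]
wrist_force: [0.3, -0.6, -1.1]
opening: 1.0
```

Run:
```python
from h import *
plan((563,96,100),7.4)
s=grab('side');f=grab('top')
c=cv2.resize(s['img'][160:300,260:400],None,fx=3.5,fy=3.5,interpolation=cv2.INTER_CUBIC)
d=cv2.resize(f['img'][190:310,250:350],None,fx=3,fy=3,interpolation=cv2.INTER_CUBIC)
o=np.zeros((490,790,3),np.uint8);o[:,:490]=c;o[:360,490:]=d;cv2.imwrite('pics/crop4.png',o[:,:,::-1])
h=cv2.cvtColor(s['img'],cv2.COLOR_RGB2HSV);m=cv2.inRange(h,(0,0,190),(180,60,255));k=np.zeros_like(m);k[200:290,290:370]=m[200:290,290:370]
M=cv2.moments(k,True);print(M['m00']);u=(M['m10']/M['m00'],M['m01']/M['m00']);print('label',u,onz(s,u,31))
m=cv2.inRange(h,(8,150,150),(20,255,255));k=np.zeros_like(m);k[215:285,300:365]=m[215:285,300:365]
M=cv2.moments(k,True);print(M['m00']);u=(M['m10']/M['m00'],M['m01']/M['m00']);print('orange',u,onz(s,u,31))
```

```text
t 10.45 p [562.4  96.  103.4] F [ 0.3 -0.6 -1.1] M [ 0. -0. -0.] open 1.0 q7 [ 0.43  0.51 -0.86  1.66  0.41  1.16 -0.41]
 tool y deg 7.2 z [ 0.001  0.001 -1.   ]
 shift(tool,m) [-0.      0.0006  0.0034]
 rot(10deg) [ 0.008 -0.004 -0.023]
83.0
label (330.9759036144578, 245.4578313253012) [560.39467074  89.51698485  31.        ]
736.0
orange (344.9347826086956, 250.77173913043478) [578.97645007  64.7120989   31.        ]
```

View pics/crop4.png

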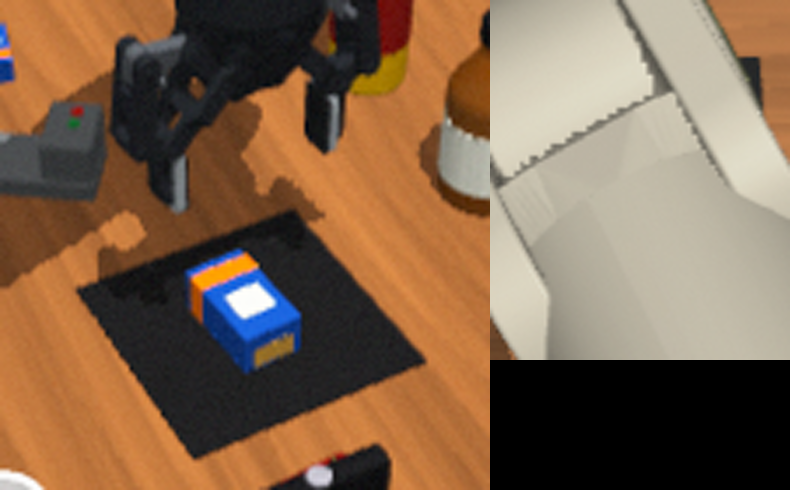

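Crop: the pack lies flat and free on the mat, label at (250,300), band end towards +y, brass end towards −y. I take it by its sides, 3 mm towards +y of centre.

Call:
{"api": "step_arm", "payload": {
  "steps": [
    [1,-0.0026,-0.0006,0.03,0,0,0],
    [1,0,0,0.03,0,0,0],
    [1,0,0,0.026,0,0,0],
    [1,0,0,0.01,0,0,0],
    [1,0,0,0,0,0,0]
  ]
}}

```text
clock: 11.18
position: [561.9, 92.9, 6.1]
tcp_rot: [-0.0, 0.659, 0.752, 0.0]
wrist_force: [0.3, 0.3, 0.3]
opening: 0.999
```

Run:
```python
from h import *
plan((561.9,98.3,7),7.4)
```

```text
t 11.18 p [561.9  92.9   6.1] F [0.3 0.3 0.3] M [0.   0.02 0.03] open 0.999 q7 [ 0.38  0.62 -0.79  1.74  0.52  1.   -0.47]
 tool y deg 7.5 z [-0.     0.001 -1.   ]
 shift(tool,m) [ 0.0054  0.0007 -0.0009]
 rot(10deg) [-0.002 -0.003  0.012]
```

Call:
{"api": "step_arm", "payload": {
  "steps": [
    [1,0.0054,0.0007,-0.001,0,0,0],
    [1,0,0,0,0,0,0],
    [0.2,0,0,0,0,0,0],
    [0.2,0,0,0,0,0,0],
    [0.2,0,0,0,0,0,0],
    [0.2,0,0,0,0,0,0],
    [0.2,0,0,0,0,0,0],
    [0.2,0,0,-0.03,0,0,0],
    [0.2,0,0,-0.04,0,0,0],
    [0.2,0,0,-0.04,0,0,0],
    [0.2,0,0,0,0,0,0]
  ]
}}

```text
clock: 12.55
position: [563.7, 98.7, 119.6]
tcp_rot: [0.002, 0.66, 0.751, 0.002]
wrist_force: [0.1, 0.9, -2.1]
opening: 0.437
```

Run:
```python
from h import *
u=np.radians(97.4);y=np.array([np.cos(u),np.sin(u)]);O=np.array([523,-185.5])
t=O+3*y
plan((t[0],t[1],117),7.4)
```

```text
t 12.55 p [563.7  98.7 119.6] F [ 0.1  0.9 -2.1] M [0.06 0.02 0.01] open 0.437 q7 [ 0.43  0.49 -0.87  1.65  0.4   1.19 -0.4 ]
 tool y deg 7.4 z [ 0.005  0.001 -1.   ]
 shift(tool,m) [-0.2736 -0.077   0.0022]
 rot(10deg) [ 0.029 -0.001  0.002]
```

Call:
{"api": "step_arm", "payload": {
  "steps": [
    [0.2,-0.0326,-0.0096,-0.005,0,0,0],
    [0.2,-0.0326,-0.0096,-0.005,0,0,0],
    [0.2,-0.0326,-0.0096,0,0,0,0],
    [0.2,-0.0326,-0.0096,0,0,0,0],
    [0.2,-0.0326,-0.0096,0,0,0,0],
    [0.2,-0.0326,-0.0096,0,0,0,0],
    [0.2,-0.0326,-0.0096,0,0,0,0],
    [0.2,-0.0326,-0.0096,0,0,0,0],
    [0.2,0,0,0,0,0.75,0],
    [0.2,0,0,0,0,0.75,0],
    [0.2,0,0,0,0,0,0]
  ]
}}

```text
clock: 13.92
position: [518.1, -173.8, 124.0]
tcp_rot: [-0.1, 0.657, 0.743, 0.086]
wrist_force: [-0.9, 0.4, -2.1]
opening: 0.43
```

```bash
cat >> h.py <<'E'
U=np.radians(97.4);UY=np.array([np.cos(U),np.sin(U),0]);UX=np.array([np.sin(U),-np.cos(U),0]);O=np.array([523,-185.5,16.])
def bay(y0,z0,a,L=36,H=4,dx=0):
    """TCP target (world) for pack tilted a deg, contact bottom corner at y0,z0 in floor frame; prints shift and turn"""
    a=np.radians(a);c,s=np.cos(a),np.sin(a)
    T=O+UX*dx+UY*(y0+L*c-H*s)+np.array([0,0,z0+L*s+H*c]);plan(T)
    p,r,o=tool();Z=UY*s+np.array([0,0,-c]);Y=UX;t=R.from_matrix(np.c_[np.cross(Y,Z),Y,Z])
    print(' target',np.round(T,1),'rot',np.round(np.degrees((r.inv()*t).as_rotvec())/10,3))
    d=p-O;print(' now: unit x,y,z of TCP',np.round([d@UX,d@UY,d[2]],1))
E
python3 - <<'E'
from h import *
bay(-18,30,15)
E
```

```text
t 13.93 p [ 518.1 -173.8  124. ] F [-0.9  0.4 -2.1] M [-0.35 -0.06 -0.  ] open 0.43 q7 [ 1.04  0.55 -0.86  1.59  0.17  1.28  0.31]
 tool y deg 7.1 z [-0.035  0.258 -0.965]
 shift(tool,m) [-0.0135  0.0035  0.0635]
 target [ 521.  -169.9   59.2] rot [-0.01  -0.011 -0.038]
 now: unit x,y,z of TCP [ -3.3  12.3 108. ]
```

Call:
{"api": "step_arm", "payload": {
  "steps": [
    [0.2,-0.0045,0.0012,0.0212,0,0,0],
    [0.2,-0.0045,0.0012,0.0212,0,0,0],
    [0.2,-0.0045,0.0012,0.0212,0,0,-0.04],
    [0.2,0,0,0,0,0,0]
  ]
}}

```text
clock: 14.42
position: [521.2, -164.6, 60.3]
tcp_rot: [-0.099, 0.651, 0.748, 0.085]
wrist_force: [0.0, -0.1, -1.0]
opening: 0.434
```

Run:
```python
from h import *
bay(-18,2,15)
s=grab('side');f=grab('top')
c=cv2.resize(s['img'][280:430,310:440],None,fx=4,fy=4,interpolation=cv2.INTER_CUBIC)
d=f['img'][200:340,360:520];d=cv2.resize(d,None,fx=1.7,fy=1.7)
o=np.zeros((600,795,3),np.uint8);o[:,:520]=c;o[:238,521:793]=d;cv2.imwrite('pics/crop5.png',o[:,:,::-1])
cv2.imwrite('pics/side_full5.png',s['img'][:,:,::-1])
```

```text
t 14.43 p [ 521.2 -164.6   60.3] F [ 0.  -0.1 -1. ] M [-0.37 -0.05 -0.02] open 0.434 q7 [ 1.    0.62 -0.83  1.65  0.22  1.16  0.29]
 tool y deg 8.0 z [-0.037  0.256 -0.966]
 shift(tool,m) [-0.0126 -0.0009  0.0267]
 target [ 521.  -169.9   31.2] rot [-0.022 -0.001  0.054]
 now: unit x,y,z of TCP [ 0.9 21.  44.3]
```

View pics/crop5.png

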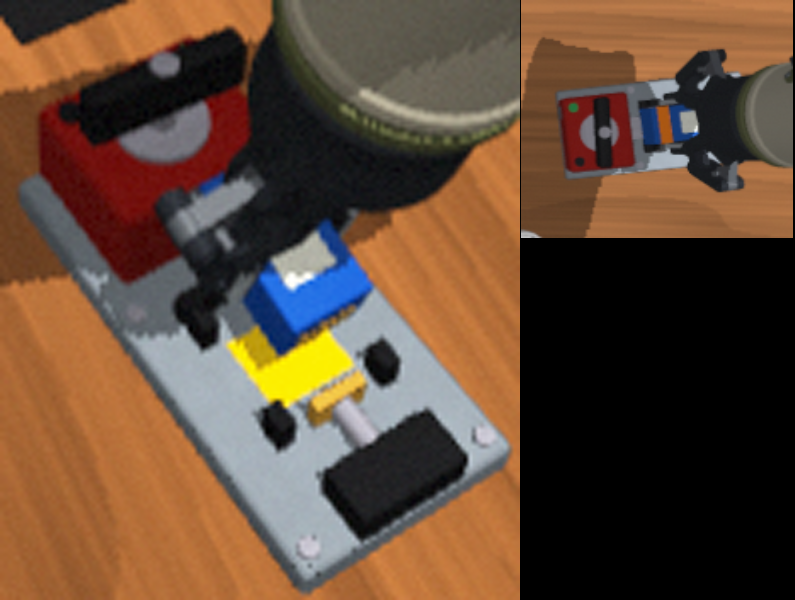

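Run:
```python
from h import *
s=grab('side');f=grab('top')
W=lambda x,y,z:O+UX*x+UY*y+np.array([0,0,z])
c=lambda P:np.round((proj(s,P)-[310,280])*4)
for n,v in(('yellow corners?',(0,0,0)),('post-',(-25,-24,16)),('post+',(25,-24,16)),('plate top mid',(0,-24.5,16)),('plate top L',(-12,-24.5,16)),('plate top R',(12,-24.5,16)),('base corner -x-y',(-50,-75,0)),('base +x-y',(50,-75,0)),('base -x+y',(-50,130,0)),('hous topLfront',(-40,60,44)),('hous topR',(40,60,44)),('knob top',(0,95,82))): print(n,c(W(*v)),'inv px per +1mm x',c(W(v[0]+10,v[1],v[2]))-c(W(*v)))
p,r,o=tool();M=r.as_matrix()
# pack corner points from the TCP (tool x=own y, tool y=own x, tool -z=own z)
for n,v in(('bot -x',(-36,-19,4)),('bot +x',(-36,19,4)),('top -x',(-36,-19,-24)),('top +x',(-36,19,-24)),('band end top +x',(30,19,-24))): print(n,c(p+M@np.array(v,float)))
g=lambda P:np.round((proj(f,P)-[360,200])*1.7+[521,0])
for v in((30,-19,-24),(30,19,-24)): print('top band',g(p+M@np.array(v,float)))
for v in((-40,60,44),(40,60,44),(-40,130,44),(0,95,82)): print('housing',g(W(*v)))
```

```text
yellow corners? [290. 358.] inv px per +1mm x [ 20. -12.]
post- [278. 415.] inv px per +1mm x [ 21. -13.]
post+ [382. 353.] inv px per +1mm x [ 21. -13.]
plate top mid [332. 384.] inv px per +1mm x [ 20. -12.]
plate top L [307. 399.] inv px per +1mm x [ 21. -12.]
plate top R [357. 369.] inv px per +1mm x [ 20. -12.]
base corner -x-y [304. 582.] inv px per +1mm x [ 22. -15.]
base +x-y [514. 446.] inv px per +1mm x [ 20. -13.]
base -x+y [ 13. 183.] inv px per +1mm x [ 20. -10.]
hous topLfront [124. 229.] inv px per +1mm x [ 22. -11.]
hous topR [289. 142.] inv px per +1mm x [ 19. -10.]
knob top [162.  66.] inv px per +1mm x [ 21. -10.]
bot -x [287. 360.]
bot +x [366. 313.]
top -x [305. 335.]
top +x [386. 287.]
band end top +x [285. 141.]
top band [656. 142.]
top band [651. 105.]
housing [634. 165.]
housing [625.  90.]
housing [568. 172.]
housing [602. 131.]
```

Run:
```python
from h import *
s=cv2.imread('pics/side_full5.png')
a=cv2.resize(s[325:405,365:425],None,fx=9,fy=7.4,interpolation=cv2.INTER_CUBIC)
cv2.imwrite('pics/crop6.png',a)
```

```text
(no output)
```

View pics/crop6.png

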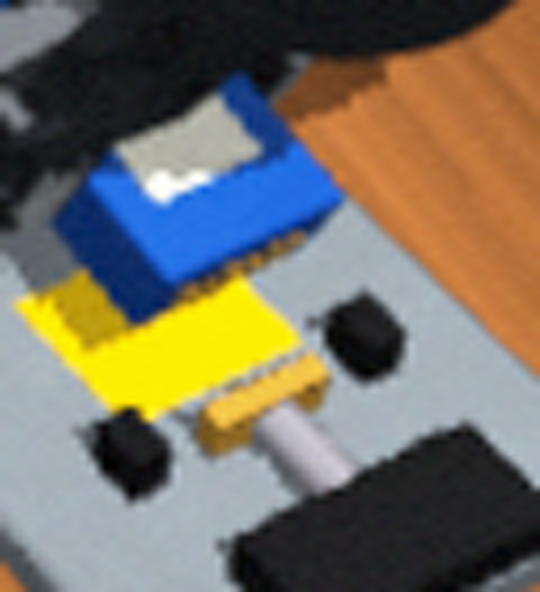

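Crop 6: the contact face's upper corners are at about (172,283) and (345,195), the posts at (130,430) and (365,320). Both views put the pack about 1.5 mm to −x of the bay axis and 3 mm further +y than modelled, so I correct for that.

Run:
```python
from h import *
bay(-18,5,15,L=33,dx=2.4)
```

```text
t 14.62 p [ 523.3 -166.4   62.9] F [-0.1 -0.3 -2. ] M [-0.34 -0.09 -0.  ] open 0.434 q7 [ 1.    0.62 -0.83  1.65  0.22  1.16  0.29]
 tool y deg 7.8 z [-0.032  0.255 -0.966]
 shift(tool,m) [-0.0135 -0.0005  0.027 ]
 target [ 523.7 -172.5   33.4] rot [0.006 0.009 0.048]
 now: unit x,y,z of TCP [ 2.7 18.9 46.9]
```

The arm was still settling when that picture was taken, and that explains most of the offset. I look again now that it is still.

Run:
```python
from h import *
s=grab('side');p,r,o=tool();M=r.as_matrix();print(p)
a=cv2.resize(s['img'][325:405,365:425],None,fx=9,fy=7.4,interpolation=cv2.INTER_CUBIC)
cv2.imwrite('pics/crop7.png',a[:,:,::-1])
c=lambda P:np.round((proj(s,P)-[365,325])*[9,7.4])
for n,v in(('bot -x',(-36,-19,4)),('bot +x',(-36,19,4)),('top -x',(-36,-19,-24)),('top +x',(-36,19,-24)),('side top',(0,-19,-24))): print(n,c(p+M@np.array(v,float)))
for e in np.eye(3)*10: print('per 10mm', c(p+M@np.array((-36,0,-24.))+UX*e[0]+UY*e[1]+[0,0,e[2]])-c(p+M@np.array((-36,0,-24.))))
```

```text
[ 523.24758503 -166.57091694   62.92526236]
bot -x [150. 334.]
bot +x [329. 246.]
top -x [191. 288.]
top +x [374. 198.]
side top [ 66. 133.]
per 10mm [ 49. -23.]
per 10mm [-37. -38.]
per 10mm [  7. -29.]
```

View pics/crop7.png

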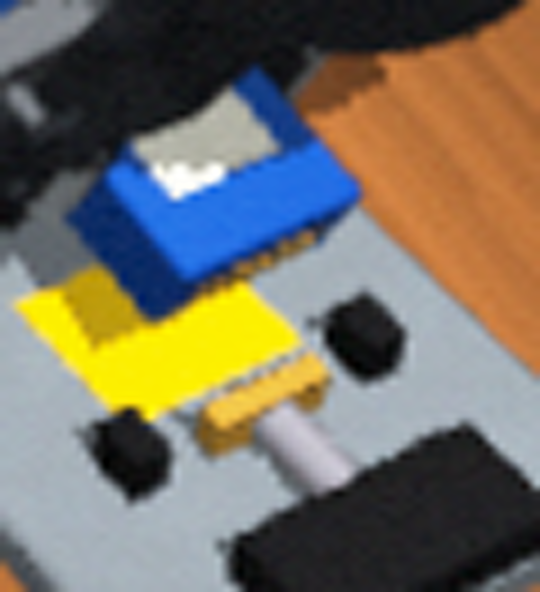

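Run:
```python
from h import *
bay(-18,6,15,L=34.5)
```

```text
t 14.68 p [ 523.2 -166.6   62.9] F [-0.8  0.5 -1.6] M [-0.32 -0.03  0.03] open 0.431 q7 [ 1.    0.62 -0.83  1.65  0.22  1.16  0.29]
 tool y deg 7.8 z [-0.032  0.255 -0.966]
 shift(tool,m) [-0.0115 -0.0028  0.026 ]
 target [ 521.2 -171.3   34.8] rot [0.006 0.009 0.046]
 now: unit x,y,z of TCP [ 2.7 18.7 46.9]
```

Call:
{"api": "step_arm", "payload": {
  "steps": [
    [0.2,-0.005,-0.0028,0.008,0,0,0.046],
    [0.2,-0.0065,0,0.009,0,0,0],
    [0.2,0,0,0.009,0,0,0],
    [0.2,0,0,0,0,0,0],
    [0.2,0,0,0,0,0,0]
  ]
}}

```text
clock: 15.3
position: [520.5, -171.0, 33.9]
tcp_rot: [-0.098, 0.654, 0.745, 0.086]
wrist_force: [0.2, -0.4, -1.1]
opening: 0.434
```

Run:
```python
from h import *
bay(-18,1,15,L=34.5)
```

```text
t 15.3 p [ 520.5 -171.    33.9] F [ 0.2 -0.4 -1.1] M [-0.39 -0.03 -0.01] open 0.434 q7 [ 1.    0.65 -0.81  1.67  0.24  1.11  0.29]
 tool y deg 7.4 z [-0.034  0.257 -0.966]
 shift(tool,m) [-0.0014  0.0006  0.0038]
 target [ 521.2 -171.3   29.8] rot [-0.001 -0.003 -0.002]
 now: unit x,y,z of TCP [-0.6 14.7 17.9]
```

Call:
{"api": "step_arm", "payload": {
  "steps": [
    [0.2,-0.0008,0.0006,0.003,0,0,0],
    [0.2,0,0,0,0,0,0]
  ]
}}

```text
clock: 15.55
position: [521.0, -171.2, 30.6]
tcp_rot: [-0.098, 0.655, 0.745, 0.086]
wrist_force: [-0.5, -0.0, -2.1]
opening: 0.431
```

Call:
{"api": "step_arm", "payload": {
  "steps": [
    [0.2,-0.0004,0,0.0015,0,0,0],
    [0.2,0,0,0,0,0,0]
  ]
}}

```text
clock: 15.8
position: [521.2, -171.3, 29.5]
tcp_rot: [-0.098, 0.655, 0.745, 0.086]
wrist_force: [-0.6, 0.0, 2.8]
opening: 0.431
```

Call:
{"api": "step_arm", "payload": {
  "steps": [
    [0.2,-0.0003,0,0.001,0,0,0],
    [0.2,0,0,0,0,0,0]
  ]
}}

```text
clock: 16.05
position: [521.3, -171.2, 29.1]
tcp_rot: [-0.098, 0.655, 0.745, 0.086]
wrist_force: [-3.6, 0.4, 10.1]
opening: 0.432
```

Call:
{"api": "step_arm", "payload": {
  "steps": [
    [0.2,0.0003,0,-0.0012,0,0,0],
    [0.2,-0.0039,0,-0.001,0,0,0],
    [0.2,-0.0039,0,-0.001,0,0,0],
    [0.2,0,0,0,0,0,0]
  ]
}}

```text
clock: 16.55
position: [522.2, -178.8, 29.2]
tcp_rot: [-0.099, 0.654, 0.745, 0.086]
wrist_force: [-0.7, 4.8, 1.6]
opening: 0.438
```

Run:
```python
from h import *
bay(-34,1,15,L=34.5)
```

```text
t 16.55 p [ 522.2 -178.8   29.2] F [-0.7  4.8  1.6] M [0.64 0.07 0.01] open 0.438 q7 [ 1.    0.67 -0.8   1.65  0.24  1.11  0.3 ]
 tool y deg 7.4 z [-0.034  0.258 -0.966]
 shift(tool,m) [-0.008  -0.     -0.0027]
 target [ 523.2 -187.2   29.8] rot [-0.001 -0.007 -0.003]
 now: unit x,y,z of TCP [ 0.   6.8 13.2]
```

Call:
{"api": "step_arm", "payload": {
  "steps": [
    [0.2,-0.004,0,-0.0012,0,0,0],
    [0.2,-0.004,0,-0.0013,0,0,0],
    [0.2,0,0,0,0,0,0]
  ]
}}

```text
clock: 16.92
position: [523.0, -185.5, 29.4]
tcp_rot: [-0.099, 0.654, 0.745, 0.087]
wrist_force: [-0.7, 8.2, 0.7]
opening: 0.435
```

Run:
```python
from h import *
bay(-34,0.5,9,L=34.5,H=5)
bay(-34,0.5,0,L=34.5,H=5)
```

```text
t 16.93 p [ 523.  -185.5   29.4] F [-0.7  8.2  0.7] M [1.43 0.13 0.03] open 0.435 q7 [ 1.    0.67 -0.8   1.64  0.25  1.12  0.31]
 tool y deg 7.5 z [-0.035  0.26  -0.965]
 shift(tool,m) [-0.0014  0.      0.0023]
 target [ 523.1 -186.2   26.8] rot [-0.005 -0.618  0.005]
 now: unit x,y,z of TCP [-0.   0.  13.4]
t 16.93 p [ 523.  -185.5   29.4] F [-0.7  8.2  0.7] M [1.43 0.13 0.03] open 0.435 q7 [ 1.    0.67 -0.8   1.64  0.25  1.12  0.31]
 tool y deg 7.5 z [-0.035  0.26  -0.965]
 shift(tool,m) [-0.0016  0.0001  0.0078]
 target [ 522.9 -185.    21.5] rot [-0.005 -1.518  0.005]
 now: unit x,y,z of TCP [-0.   0.  13.4]
```

Call:
{"api": "step_arm", "payload": {
  "steps": [
    [0.2,-0.0017,0,-0.0008,0,0,0],
    [0.2,0.0003,0,0.003,0,-0.5,0],
    [0.2,0,0,0,0,0,0]
  ]
}}

```text
clock: 17.3
position: [522.7, -184.2, 26.9]
tcp_rot: [-0.067, 0.656, 0.75, 0.058]
wrist_force: [-0.5, 7.2, -1.7]
opening: 0.434
```

Run:
```python
from h import *
bay(-34.5,0.5,5,L=34.5,H=5)
```

```text
t 17.3 p [ 522.7 -184.2   26.9] F [-0.5  7.2 -1.7] M [ 1.38 -0.08  0.03] open 0.434 q7 [ 0.96  0.62 -0.78  1.69  0.3   1.07  0.25]
 tool y deg 7.7 z [-0.025  0.174 -0.984]
 shift(tool,m) [-0.0023  0.0001  0.002 ]
 target [ 523.1 -186.1   24.5] rot [-0.01  -0.512  0.025]
 now: unit x,y,z of TCP [-0.1  1.4 10.9]
```

Call:
{"api": "step_arm", "payload": {
  "steps": [
    [0.2,-0.003,0,-0.0005,0,0,0],
    [0.2,0,0,0,0,0,0],
    [0.2,0,0,0,0,0,0]
  ]
}}

```text
clock: 17.68
position: [523.4, -188.2, 26.8]
tcp_rot: [-0.067, 0.657, 0.749, 0.058]
wrist_force: [-0.9, 9.4, 0.8]
opening: 0.429
```

Run:
```python
from h import *
bay(-34.5,0.5,5,L=34.5,H=5)
```

```text
t 17.68 p [ 523.4 -188.2   26.8] F [-0.9  9.4  0.8] M [ 1.82  0.2  -0.02] open 0.429 q7 [ 0.96  0.63 -0.78  1.68  0.3   1.08  0.25]
 tool y deg 7.5 z [-0.024  0.176 -0.984]
 shift(tool,m) [0.0017 0.     0.0027]
 target [ 523.1 -186.1   24.5] rot [-0.007 -0.522  0.011]
 now: unit x,y,z of TCP [-0.  -2.7 10.8]
```

Call:
{"api": "step_arm", "payload": {
  "steps": [
    [0.2,0.0004,0,0.003,0,-0.5,0],
    [0.2,0.0004,0,0.003,0,-0.5,0],
    [0.2,0,0,0,0,0,0],
    [0.2,0,0,0,0,0,0]
  ]
}}

```text
clock: 18.18
position: [522.8, -186.9, 20.4]
tcp_rot: [-0.002, 0.659, 0.752, 0.0]
wrist_force: [-0.7, 8.5, -3.8]
opening: 0.434
```

Run:
```python
from h import *
bay(-33.5,0,0,L=34.5,H=5)
```

```text
t 18.18 p [ 522.8 -186.9   20.4] F [-0.7  8.5 -3.8] M [ 1.75  0.18 -0.01] open 0.434 q7 [ 0.85  0.55 -0.72  1.77  0.42  0.98  0.09]
 tool y deg 7.5 z [-0.002  0.003 -1.   ]
 shift(tool,m) [ 0.0024  0.0004 -0.0006]
 target [ 522.9 -184.5   21. ] rot [-0.009 -0.017  0.013]
 now: unit x,y,z of TCP [-0.4 -1.4  4.4]
```

Call:
{"api": "step_arm", "payload": {
  "steps": [
    [0.2,0.0025,0,0,0,0,0],
    [0.2,0,0,0.0008,0,0,0],
    [0.2,0,0,0,0,0,0]
  ]
}}

```text
clock: 18.55
position: [522.7, -185.2, 20.2]
tcp_rot: [-0.001, 0.66, 0.752, 0.0]
wrist_force: [-3.3, 6.7, 3.2]
opening: 0.432
```

Run:
```python
from h import *
bay(-33.5,0,0,L=34.5,H=5)
s=grab('side');a=cv2.resize(s['img'][275:425,310:440],None,fx=4,fy=4,interpolation=cv2.INTER_CUBIC)
cv2.imwrite('pics/crop8.png',a[:,:,::-1])
```

```text
t 18.55 p [ 522.7 -185.2   20.2] F [-3.3  6.7  3.2] M [ 1.46  0.63 -0.08] open 0.432 q7 [ 0.85  0.55 -0.72  1.78  0.42  0.98  0.09]
 tool y deg 7.5 z [-0.002  0.002 -1.   ]
 shift(tool,m) [ 0.0006  0.0003 -0.0008]
 target [ 522.9 -184.5   21. ] rot [-0.008 -0.014  0.007]
 now: unit x,y,z of TCP [-0.3  0.4  4.2]
```

View pics/crop8.png

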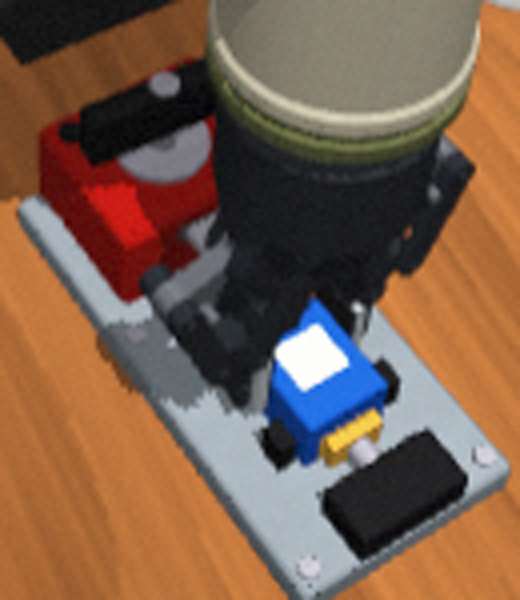

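Crop: the pack lies between the four posts, brass end on the spring plate, about (350,437), and light floor contact is felt. I release and lift.

Call:
{"api": "step_arm", "payload": {
  "steps": [
    [1,0,0,0,0,0,0],
    [1,0,0,0,0,0,0],
    [1,0,0,0,0,0,0],
    [1,0,0,0,0,0,0],
    [1,0,0,-0.02,0,0,0],
    [1,0,0,-0.04,0,0,0],
    [1,0,0,-0.04,0,0,0],
    [1,0,0,-0.02,0,0,0.9],
    [1,0,0,0,0,0,0.9],
    [1,0,0,0,0,0,0.9],
    [1,0,0,0,0,0,0.9],
    [1,0,0,0,0,0,0.9],
    [1,0,0,0,0,0,0.9],
    [1,0,0,0,0,0,0.9],
    [1,0,0,0,0,0,0.9],
    [1,0,0,0,0,0,0.9],
    [1,0,0,0,0,0,0.9]
  ]
}}

```text
clock: 20.72
position: [523.6, -187.0, 142.0]
tcp_rot: [0.0, 0.998, 0.062, 0.001]
wrist_force: [0.4, -0.5, 0.1]
opening: 1.002
```

Run:
```python
from h import *
k=O+95*UY
plan((k[0],k[1],135),-82.6)
f=grab('top');s=grab('side')
c=cv2.resize(s['img'][275:425,310:440],None,fx=3,fy=3,interpolation=cv2.INTER_CUBIC)
d=cv2.resize(f['img'][230:320,370:510],None,fx=2.7,fy=2.7,interpolation=cv2.INTER_CUBIC)
o=np.zeros((450,390+378,3),np.uint8);o[:,:390]=c;o[:243,390:]=d;cv2.imwrite('pics/crop9.png',o[:,:,::-1])
```

```text
t 20.73 p [ 523.6 -187.   142. ] F [ 0.4 -0.5  0.1] M [-0.03  0.   -0.  ] open 1.002 q7 [ 0.7   0.34 -0.51  1.67  0.18  1.17 -1.3 ]
 tool y deg -82.9 z [ 0.001 -0.    -1.   ]
 shift(tool,m) [-0.0009 -0.0966  0.007 ]
 rot(10deg) [ 0.002 -0.008 -0.03 ]
```

View pics/crop9.png

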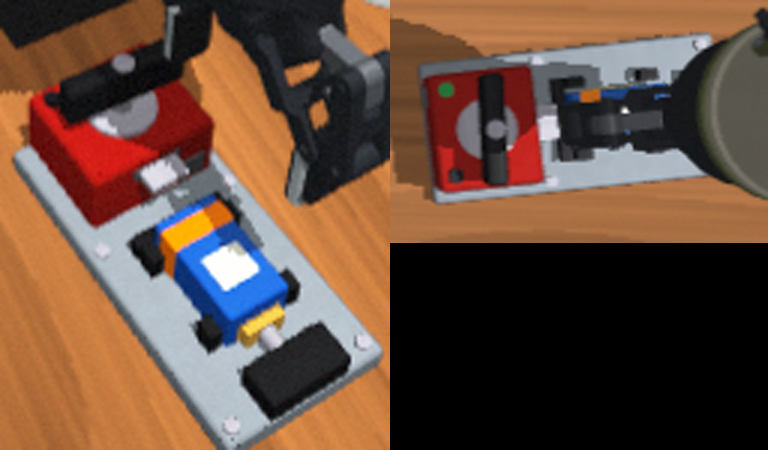

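The pack is seated flat behind the end stop (band by the stop, label at (232,265)). The bar runs nearly along world x, about −4° in the unit frame. On to the T-handle.

Call:
{"api": "step_arm", "payload": {
  "steps": [
    [1,0,-0.032,0,0,0,0.1],
    [1,0,-0.032,0,0,0,0.1],
    [1,0,-0.032,0,0,0,0.1],
    [1,0,0,0,0,0,0]
  ]
}}

```text
clock: 21.32
position: [512.8, -88.6, 141.6]
tcp_rot: [-0.0, 0.999, 0.043, 0.001]
wrist_force: [0.9, 0.9, 0.1]
opening: 1.002
```

Run:
```python
from h import *
f={'T':None}
f=grab('top')
print('knob head top',onz(f,(496-390)/2.7+370 if 0 else ((496-390)/2.7+370,129/2.7+230),100), 'bar ends',onz(f,((492-390)/2.7+370,76/2.7+230),98),onz(f,((496-390)/2.7+370,186/2.7+230),98))
k=O+95*UY;print(k)
plan((k[0],k[1],69),-86)
```

```text
knob head top [509.99273276 -93.47484536 100.        ] bar ends [543.89538618 -90.91000457  98.        ] [473.6545819 -94.156149   98.       ]
[510.76441833 -91.29123957  16.        ]
t 21.38 p [512.8 -90.7 141.4] F [-0.1 -0.3  0.6] M [-0.04  0.03  0.01] open 0.996 q7 [ 0.59  0.27 -0.56  1.76  0.16  1.15 -1.51]
 tool y deg -85.3 z [ 0.001 -0.    -1.   ]
 shift(tool,m) [-0.0022  0.0004  0.0724]
 rot(10deg) [ 0.002 -0.005  0.071]
```

Call:
{"api": "step_arm", "payload": {
  "steps": [
    [1,-0.0025,0.001,0.025,0,0,0.1],
    [1,0,0,0.025,0,0,0.1],
    [1,0,0,0.022,0,0,0],
    [1,0,0,0,0,0,0],
    [0,0,0,0,0,0,0],
    [0,0,0,0,0,0,0],
    [0,0,0,0,0,0,0],
    [0,0,0,0,0,0,0],
    [0,0,0,0,0,0,0],
    [0,0,0,0,0,0,0],
    [0,0,0,0,0,0,0]
  ]
}}

```text
clock: 22.75
position: [510.4, -92.3, 69.1]
tcp_rot: [-0.0, 1.0, 0.021, 0.0]
wrist_force: [-1.7, 3.3, 5.6]
opening: 0.15
```

Run:
```python
from h import *
plan(None,-87)
```

```text
t 22.75 p [510.4 -92.3  69.1] F [-1.7  3.3  5.6] M [ 0.57  0.39 -0.06] open 0.15 q7 [ 0.57  0.35 -0.54  1.84  0.21  1.   -1.58]
 tool y deg -87.6 z [ 0.  0. -1.]
 rot(10deg) [-0.003 -0.002 -0.058]
```

Call:
{"api": "step_arm", "payload": {
  "steps": [
    [0,0,0,0,0,0,-0.5],
    [0,0,0,0,0,0,-0.5],
    [0,0,0,0,0,0,0]
  ]
}}

```text
clock: 23.12
position: [510.4, -92.5, 69.1]
tcp_rot: [-0.0, 0.994, 0.109, 0.0]
wrist_force: [-2.3, 2.9, 6.3]
opening: 0.15
```

Run:
```python
from h import *
plan(None,-77.6)
```

```text
t 23.12 p [510.4 -92.5  69.1] F [-2.3  2.9  6.3] M [0.5  0.44 0.08] open 0.15 q7 [ 0.6   0.36 -0.57  1.84  0.23  1.   -1.42]
 tool y deg -77.5 z [ 0.001  0.    -1.   ]
 rot(10deg) [-0.002 -0.003  0.009]
```

Call:
{"api": "step_arm", "payload": {
  "steps": [
    [0,0,0,0,0,0,-0.3],
    [0,0,0,0,0,0,-0.3],
    [0,0,0,0,0,0,0]
  ]
}}

```text
clock: 23.5
position: [510.5, -92.5, 69.1]
tcp_rot: [-0.0, 0.987, 0.16, 0.0]
wrist_force: [-1.5, 2.4, 6.0]
opening: 0.152
```

Run:
```python
from h import *
plan(None,-71.6)
```

```text
t 23.5 p [510.5 -92.5  69.1] F [-1.5  2.4  6. ] M [0.43 0.38 0.06] open 0.152 q7 [ 0.61  0.36 -0.59  1.84  0.24  1.01 -1.32]
 tool y deg -71.5 z [ 0.001  0.    -1.   ]
 rot(10deg) [-0.001 -0.004  0.005]
```

It gives in this sense (0.28 rad at only 0.06 N m), so I go on.

Call:
{"api": "step_arm", "payload": {
  "steps": [
    [0,0,0,0,0,0,-0.8],
    [0,0,0,0,0,0,-0.8],
    [0,0,0,0,0,0,-0.8],
    [0,0,0,0,0,0,-0.8],
    [0,0,0,0,0,0,-0.8],
    [0,0,0,0,0,0,-0.8],
    [0,0,0,0,0,0,-0.4],
    [0,0,0,0,0,0,0]
  ]
}}

```text
clock: 24.5
position: [511.1, -93.2, 69.1]
tcp_rot: [0.001, 0.817, 0.576, 0.001]
wrist_force: [2.8, 0.1, 4.0]
opening: 0.157
```

Run:
```python
from h import *
plan(None,-19.6)
```

```text
t 24.5 p [511.1 -93.2  69.1] F [2.8 0.1 4. ] M [ 0.19 -0.47  0.05] open 0.157 q7 [ 0.75  0.41 -0.76  1.84  0.32  1.03 -0.48]
 tool y deg -19.7 z [ 0.002 -0.    -1.   ]
 rot(10deg) [ 0.01  -0.003 -0.006]
```

Call:
{"api": "step_arm", "payload": {
  "steps": [
    [0,0,0,0,0,0,-0.6],
    [0,0,0,0,0,0,-0.6],
    [0,0,0,0,0,0,-0.3],
    [0,0,0,0,0,0,0]
  ]
}}

```text
clock: 25.0
position: [511.3, -93.2, 69.1]
tcp_rot: [0.001, 0.736, 0.677, 0.001]
wrist_force: [5.4, -0.0, 2.9]
opening: 0.152
```

Run:
```python
from h import *
plan(None,-4.7)
```

```text
t 25.0 p [511.3 -93.2  69.1] F [ 5.4 -0.   2.9] M [ 0.17 -1.01  0.05] open 0.152 q7 [ 0.79  0.42 -0.81  1.83  0.35  1.03 -0.25]
 tool y deg -4.7 z [ 0.002 -0.    -1.   ]
 rot(10deg) [ 0.014 -0.001 -0.004]
```

Call:
{"api": "step_arm", "payload": {
  "steps": [
    [0,0,0,0,0,0,-0.25],
    [0,0,0,0,0,0,-0.15],
    [0,0,0,0,0,0,0]
  ]
}}

```text
clock: 25.38
position: [511.4, -93.2, 69.1]
tcp_rot: [0.001, 0.713, 0.701, 0.001]
wrist_force: [5.7, 1.6, 2.9]
opening: 0.154
```

Run:
```python
from h import *
plan(None,-0.7)
```

```text
t 25.38 p [511.4 -93.2  69.1] F [5.7 1.6 2.9] M [ 0.3  -1.1  -1.31] open 0.154 q7 [ 0.8   0.43 -0.82  1.83  0.36  1.04 -0.18]
 tool y deg -0.9 z [ 0.002  0.001 -1.   ]
 rot(10deg) [ 0.014 -0.004 -0.021]
```

Moment jumped to 1.3 N m at 1.4 rad: the end stop. I open, lift clear, and check.

Call:
{"api": "step_arm", "payload": {
  "steps": [
    [1,0,0,0,0,0,0],
    [1,0,0,0,0,0,0],
    [1,0,0,0,0,0,0],
    [1,0,0,0,0,0,0],
    [1,0,0,0,0,0,0],
    [1,0,0,-0.03,0,0,0],
    [1,0,0,-0.04,0,0,0],
    [1,0,0,-0.05,0,0,0],
    [1,0,0.03,-0.03,0,0,0],
    [1,0.03,0.04,0,0,0,0],
    [1,0.05,0.02,0,0,0,0],
    [1,0.05,0,0,0,0,0],
    [1,0.05,0,0,0,0,0],
    [1,0,0,0,0,0,0]
  ]
}}

```text
clock: 27.12
position: [600.8, 92.2, 218.8]
tcp_rot: [-0.001, 0.708, 0.706, 0.001]
wrist_force: [0.2, -0.4, 0.2]
opening: 0.999
```

Run:
```python
from h import *
plan(None)
f=grab('top');s=grab('side')
c=cv2.resize(s['img'][275:425,310:440],None,fx=4,fy=4,interpolation=cv2.INTER_CUBIC)
o=np.zeros((600,800,3),np.uint8);o[:,:520]=c
o[:210,520:]=cv2.resize(f['img'],(280,210),interpolation=cv2.INTER_AREA)
o[215:365,520:]=cv2.resize(f['img'][235:310,370:510],(280,150))
o[370:580,520:]=cv2.resize(s['img'],(280,210),interpolation=cv2.INTER_AREA)
cv2.imwrite('pics/final.png',o[:,:,::-1])
```

```text
t 27.12 p [600.8  92.2 218.8] F [ 0.2 -0.4  0.2] M [-0.02 -0.01  0.03] open 0.999 q7 [ 0.42  0.49 -0.89  1.41  0.38  1.42 -0.47]
 tool y deg -0.1 z [-0.     0.003 -1.   ]
```

View pics/final.png

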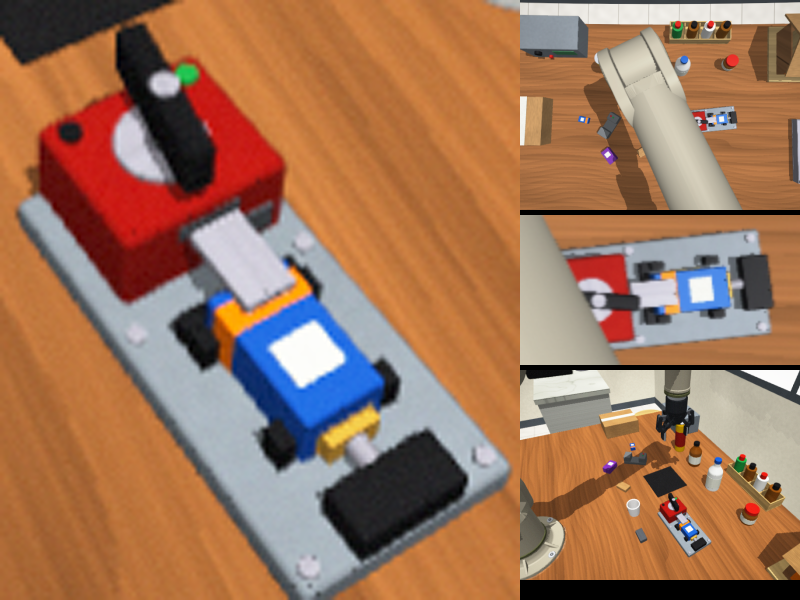

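The tongue reaches over the pack's band end, about (260,290). The pack lies flat between the posts, the gripper is clear, and the bystanders are where they were. I hand the job in.

```bash
python3 -c "
from cell import robot
print(robot.sign_off())"
```

```text
the job is handed in; nothing more can be done
None
```

The battery pack is in the power unit's bay and locked, and I handed the job in at about 27 s, inside the 66 s limit.

- **What I did:** I took the blue pack from the cradle by its ends, laid it on the mat and let go. I then took it by its sides and pressed its contact end 12–14 mm into the spring, at about 9 N. I tipped the other end down flat on the bay floor and turned the T-handle counter-clockwise, seen from above, to its end stop. The stop showed as a jump in moment to 1.3 N m at about 1.4 rad; turning it had taken under 0.1 N m.
- **Last checks:** The final pictures show the pack flat between the posts, the spring pressed in, and the steel tongue out over the band end. The gripper was clear, and no bench item looked moved in either view. The arm hid part of the top view, including the spray can and brown bottle, which show only in a reduced side view.
- **What disagreed:**
  - **Cameras:** The two views differed by 3–5 mm in places.
  - **Offset at the bay:** One offset I measured there came from a picture taken while the arm was still settling. I measured it again before inserting the pack.
  - **Mat grasp:** My first approach to the pack on the mat went the wrong way along it by 5 mm, and I corrected it before gripping.
  - **Tongue:** I judged its travel from the pictures and the handle angle and did not measure it directly.

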